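# Push the gift box down the display lane

### The job

On the shop counter a closed gift box stands, a little skew or out of line, on the open end of a wooden display board, in front of a lane between two low aluminium rails. With the fingers, nudge the box square and in line with the lane, then push it down the lane until it rests squarely against the end board, without the box or the robot ever touching either rail. Only push it: never lift, tip or carry it, leave the things standing around the display alone, and finish with the hand clear of the box.

Things in the scene. Friction and masses are not known exactly. Their poses are not given: they have to be found in the camera images.
- display: Pale wood board fixed to the table, 420 x 200 mm, 12 mm thick. Origin: at table height on the lane's centre line; x points down the lane to the end board, y across, z up. It spans x = -230 to +190 mm; no rails before x = -45 (open end, where the box starts). End board: pale plank across the lane, face at x = +170 mm, 150 mm wide, top 55 mm above the table.
- rails: The two low aluminium rails, fixed on the display board; same origin and axes as the display. Straight bars along x from -45 to +165 mm, 8 mm thick, inner faces at y = +60 and -60 mm (lane 120 mm wide: 12 mm spare on each side of the box), tops 30 mm above the table (18 mm above the board).
- gift_box: Closed brown gift carton with white lid, rigid, 110 mm long (its x), 96 mm wide (its y), 60 mm high, 0.25 to 0.5 kg, too wide to grasp. Origin: centre of its underside. Starts loose on the board's open end, up to 25 mm off the lane's centre line, turned up to 0.2 rad; its x is to point down the lane. Against the end board its origin is at x = +115 mm in the display's frame.
- pump_bottle: Bystander: clear pump bottle with a white pump, 60 mm across, 147 mm tall, beyond the end board's end of the display (robot's left). Origin: centre of its underside.
- tumbler: Bystander: drinking glass, 72 mm across, 95 mm tall, on the far side of the display. Origin: centre of its underside.
- tin: Bystander: small round steel tin, 52 mm across, 45 mm tall, beyond the end board, farther from the robot than the pump bottle. Origin: centre of its underside.
Things that resemble listed ones, but are neither listed nor needed, are in the scene too. Leave any green or turquoise look-alike of the gift_box alone.

How it is judged:
By the outcome, as a careful person would: the job done as asked, in the order asked, and still so for the second after the job is handed in, with the robot touching nothing.
It also fails if it takes over 67 s, if anything falls off the work surface, if the arm or the gripper's body presses on something with over 40 N, if the wrist force passes 120 N, or if a joint passes its speed limit or range.

### The arm

A 7-joint arm with a two-finger parallel gripper is mounted at the origin on the work surface. World frame = base frame: x ahead of the robot, y to its left, z up, the work surface at z = 0. Lengths are in m, angles in degrees, forces in N, time in s.
With the tool pointing down it reaches from about 0.425 to 0.875 m from the base axis. Payload 4.7 kg.
Tool frame: the origin (TCP) lies at the very end of the fingers, on their centre line; the grasp point (between the pads) lies env.hold_point_z behind it (env.hold_point_z is the distance from the TCP to the grasp point, in m); z points along the fingers, y is the line along which they close (so a half turn about z gives the same grasp; the last joint's range is limited). The gripper opens to 87 mm and grips with 3 to 60 N. Pads are 19 mm wide; open, the fingers measure 117 mm over their backs; the gripper's body (75 mm by 190 mm) begins 51 mm behind the grasp point.
Start: joints at [69.849, 18.392, -4.016, 83.108, 1.295, 78.541, -3.26], TCP at [0.232, -0.607, 0.223] pointing down, gripper open.
Joint ranges: [-163.93, 163.93], [-17.29, 119.83], [-79.2, 71.16], [3.27, 140.29], [-89.18, 269.18], [5.43, 117.66], [-154.24, 154.24]. Speed limits (degrees/s): [147.25, 147.25, 180, 180, 180, 180, 180].

### API

Orientations are given as [roll, pitch, yaw] about the fixed x, y, z axes, in that order (R = Rz(yaw) Ry(pitch) Rx(roll)).
In Python, from cell import env gives the robot as it stands.
- The arm moves only by the shell command python3 -m jog 'ROWS' [FORCE]. ROWS is JSON, a list of rows, each an object with "dp": the shift along the tool's x, y, z in cm, a list of three; "twist": the turn about the tool's z in degrees; "fingers": the opening, from 0 (shut) to 1 (fully open). A call has 1 to 8 rows; each row is the pose to reach, as a shift and turn from the pose commanded when the call began, along the tool's axes at that moment; what a row does not reach only later rows make up. A row lasts 1/8 s, in which the tool goes at most 62.5 mm and 10.7 degrees, less where a joint would pass 70% of its speed; a pose out of reach is approached as far as the arm can. A call with a gripper value outside its range is refused whole. The fingers move at their own pace and stop on an object; FORCE is the grip in N (left out, the last holds). Time passes only in rows, so rows that repeat a pose let the fingers close. It gives the time, the measured TCP pose, the force, the opening and the grip force at its end, in the units of the state.
- env.get_obs(): the state, without advancing time (a new reading comes with each control period).
- env.read_camera(name): name is "scene" or "side" or "wrist"; returns a dict with "pixels" (384x512x3 uint8, blue, green, red), "depth" (384x512 float32, m along the optical axis (not along the pixel's ray), 0 where there is no reading), "fx", "fy", "cx", "cy" (pixels), "rvec" (rotation vector, rad) and "tvec" (3), from world to camera coordinates, as OpenCV has them. Camera axes: x right, y down, z forward; pixel columns grow to the right and rows downward; lengths in m; the calibration is good to about 2 mm. A picture is of the moment at which its call begins.
- env.sign_off(): hands the job in; it is judged then, once.
The state is a dict: "time_s": time; "qpos": joint angles; "joint_velocities": joint speeds; "effort": joint torques, N m; "tool_pos": TCP position; "tool_rot": TCP orientation; "force": force on the tool from outside, world axes, zero at the start; "wrist_torque": the same for the moment, N m; "grip_width": finger opening in m; "grasp_force": force on a finger pad.
Only numpy, scipy, OpenCV 4.12 (cv2) and the standard library are available. Lean on these libraries where they do the work, as an engineer would, in place of code of your own. Each camera call takes 0.05 s, during which the arm holds its last target. There are 200 camera calls.

## Working session

There is one attempt and no reset: what is moved stays moved. The work goes in short steps, Python scripts to look and compute and a shell command to move; the robot and the scene stay as the last step left them, time stands still between calls to the robot, and variables do not carry over. Pictures are saved under pics/ and viewed, at most 10 in all, crops included, and the job is handed in when it is done.

```bash
mkdir -p pics; ls
python3 - <<'E'
from cell import env
import cv2,numpy as np
ims=[]
for n in("scene","side"):
    c=env.read_camera(n); cv2.imwrite(f"pics/{n}0.png",c["pixels"]); np.savez(f"{n}0.npz",**c)
    print(n,c["fx"],c["cx"],c["cy"],-cv2.Rodrigues(c["rvec"])[0].T@c["tvec"].ravel())
o=env.get_obs(); print(o["time_s"],o["tool_pos"],o["tool_rot"],env.hold_point_z)
E
```

```text
pics
scene 353.2577435384003 251.30278041100013 194.25275857697517 [ 1.00643625 -0.48106079  0.70950827]
side 363.44405548299477 255.73090454891445 192.9526269660274 [0.35126888 0.63664506 0.69729652]
0.1 [ 0.23225585 -0.60656031  0.22156075] [-1.79900623e+02  7.93152945e-03  2.09590682e+01] 0.0187
```

View pics/scene0.png

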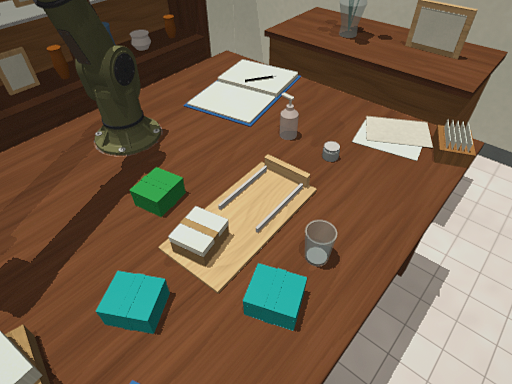

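View pics/side0.png

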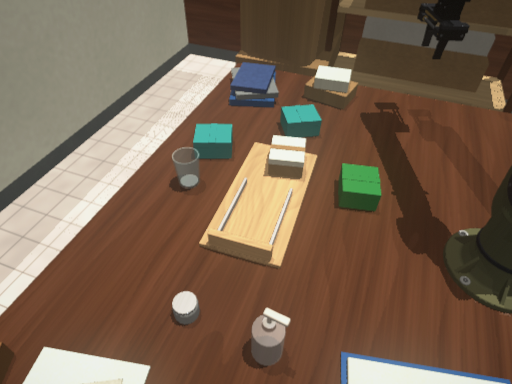

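The scene view shows the gift box with its white lid at about (200,235), on the open end of the board (corners about (160,247), (218,290) and (316,188)). The rails run up-right from it, and the end board is at about (287,168). The side view shows the box at (287,157), the rails at (233,205) and (282,217), and the end board at (240,242).

```bash
cat > h.py <<'E'
import numpy as np,cv2
def ray(c,uv,z):
    R=cv2.Rodrigues(c["rvec"])[0]; t=np.ravel(c["tvec"]); uv=np.atleast_2d(uv).astype(float)
    d=np.c_[(uv[:,0]-c["cx"])/c["fx"],(uv[:,1]-c["cy"])/c["fy"],np.ones(len(uv))]@R
    o=-R.T@t; return (o+d*((z-o[2])/d[:,2])[:,None])[:,:2]
def cloud(c):
    R=cv2.Rodrigues(c["rvec"])[0]; t=np.ravel(c["tvec"]); h,w=c["depth"].shape; v,u=np.mgrid[:h,:w]; Z=c["depth"]
    return (np.dstack([(u-c["cx"])/c["fx"]*Z,(v-c["cy"])/c["fy"]*Z,Z])-t)@R
def masks(c):
    P=cloud(c); ok=c["depth"]>0; hsv=cv2.cvtColor(c["pixels"],cv2.COLOR_BGR2HSV); return P,ok,hsv
E
python3 - <<'E'
from h import *
for n,cor in(("scene",[(160,247),(218,290),(316,188),(265,157)]),("side",[(262,145),(318,150),(277,257),(206,247)])):
    c=dict(np.load(n+"0.npz")); P,ok,hsv=masks(c)
    print(n,"corners",ray(c,cor,0.012).round(3).tolist())
    q=ray(c,cor,0.012); poly=np.zeros(ok.shape,np.uint8); cv2.fillConvexPoly(poly,np.array(cor),255)
    poly=cv2.dilate(poly,np.ones((41,41)))>0
    S,V=hsv[...,1],hsv[...,2]
    for lab,m in(("top",(P[...,2]>.064)&(P[...,2]<.08)&ok&poly),("white",(S<60)&(V>150)&poly&(P[...,2]>.055)),("rail",(S<70)&poly&(P[...,2]>.014)&(P[...,2]<.04)),("end",(P[...,2]>.048)&(P[...,2]<.06)&poly&(S>70))):
        k,L,st,ce=cv2.connectedComponentsWithStats(m.astype(np.uint8))
        for i in range(1,k):
            if st[i,4]<40: continue
            v,u=np.where(L==i); z={"top":.072,"white":.072,"rail":.03,"end":.055}[lab]
            w=ray(c,np.c_[u,v],z); r=cv2.minAreaRect((w*1000).astype(np.float32))
            print(lab,st[i].tolist(),"rect",np.round(r[0],1),np.round(r[1],1),round(r[2],1),"z",np.median(P[L==i][:,2]).round(3))
E
```

```text
scene corners [[0.481, -0.237], [0.673, -0.227], [0.654, 0.188], [0.451, 0.203]]
top [169, 207, 60, 47, 1576] rect [ 551.5 -164.3] [101.4 114.9] 12.8 z 0.072
top [307, 226, 13, 8, 46] rect [755.9   8.1] [36.  12.3] 89.0 z 0.073
white [186, 207, 42, 25, 540] rect [ 542.6 -129.9] [95.8 43.9] 12.7 z 0.072
white [169, 223, 45, 30, 682] rect [ 556.7 -193.4] [95.9 47.9] 12.6 z 0.072
rail [218, 165, 49, 45, 312] rect [503.4  48.6] [ 17.7 219.4] 2.6 z 0.026
rail [256, 183, 47, 49, 303] rect [630.2  53.4] [ 15.1 218.6] 3.2 z 0.028
end [265, 155, 45, 24, 267] rect [559.  169.1] [149.2  23.9] 3.0 z 0.054
end [203, 223, 26, 36, 58] rect [ 597.4 -152.1] [  5.7 115. ] 13.9 z 0.051
end [243, 264, 35, 41, 316] rect [ 735.4 -176.8] [108.3  41.1] 89.9 z 0.059
side corners [[0.644, -0.222], [0.476, -0.262], [0.469, 0.16], [0.632, 0.193]]
top [268, 135, 38, 30, 915] rect [ 547.6 -156.4] [ 97. 125.] 12.7 z 0.074
white [272, 135, 34, 13, 318] rect [ 555.8 -195. ] [96.2 45.8] 12.1 z 0.074
white [269, 148, 36, 15, 405] rect [ 541. -130.] [95.6 50.5] 12.8 z 0.074
rail [218, 178, 29, 53, 250] rect [622.   51.6] [ 11.6 191.9] 2.5 z 0.03
rail [269, 188, 24, 57, 220] rect [495.7  45.4] [  9.3 194.4] 2.6 z 0.03
end [207, 228, 66, 25, 542] rect [554.7 176.4] [150.7  24.4] 2.6 z 0.056
```

Run:
```python
from h import *
for n in("scene","side"):
    c=dict(np.load(n+"0.npz")); P,ok,hsv=masks(c)
    m=(hsv[...,0]>45)&(hsv[...,0]<100)&(hsv[...,1]>120)&ok&(P[...,2]>.01)
    k,L,st,ce=cv2.connectedComponentsWithStats(m.astype(np.uint8))
    for i in range(1,k):
        if st[i,4]<150: continue
        p=P[L==i]; print(n,"green",np.percentile(p,[1,99],0).round(3).tolist())
# tool start -> pre-push pose
p=np.array([.2323,-.6066]); a=np.radians(20.96); g=np.array([.4705,-.1656])
d=g-p; print("tool dx,dy cm",100*d@[np.cos(a),np.sin(a)],100*d@[np.sin(a),-np.cos(a)])
```

```text
scene green [[0.287, -0.186, 0.011], [0.393, -0.066, 0.062]]
scene green [[0.725, -0.227, 0.012], [0.849, -0.11, 0.062]]
scene green [[0.508, -0.433, 0.012], [0.637, -0.306, 0.062]]
side green [[0.504, -0.421, 0.057], [0.627, -0.305, 0.065]]
side green [[0.721, -0.218, 0.058], [0.84, -0.106, 0.064]]
side green [[0.281, -0.177, 0.013], [0.386, -0.064, 0.064]]
tool dx,dy cm 38.019119835948885 -32.66112256031257
```

```bash
python3 -m jog '[{"dp":[4.8,-4.1,0],"twist":3,"fingers":0.7},{"dp":[9.5,-8.2,0],"twist":6,"fingers":0.7},{"dp":[14.3,-12.3,0],"twist":10,"fingers":0.7},{"dp":[19,-16.4,0],"twist":14,"fingers":0.7},{"dp":[23.8,-20.5,0],"twist":18.2,"fingers":0.7},{"dp":[28.5,-24.6,0],"twist":18.2,"fingers":0.7},{"dp":[33.3,-28.7,0],"twist":18.2,"fingers":0.7},{"dp":[38,-32.7,0],"twist":18.2,"fingers":0.7}]' && python3 -m jog '[{"dp":[0,0,0],"twist":0,"fingers":0.7},{"dp":[0,0,0],"twist":0,"fingers":0.7}]'
python3 - <<'E'
from cell import env
import cv2,numpy as np
c=env.read_camera("wrist"); cv2.imwrite("pics/w1.png",c["pixels"]); np.savez("w1.npz",**c)
print(env.get_obs()["tool_rot"])
E
```

```text
time_s: 1.1
tool_pos: [0.4701, -0.1651, 0.2224]
tool_rot: [180.0, 0.0, 2.7]
force: [0.2, -0.0, -0.5]
grip_width: 0.0606
grasp_force: 0.0
time_s: 1.35
tool_pos: [0.4692, -0.1674, 0.2222]
tool_rot: [180.0, 0.1, 2.8]
force: [-0.3, 0.7, 0.1]
grip_width: 0.0606
grasp_force: 0.0
[1.79975641e+02 5.88733214e-02 2.65204832e+00]
```

View pics/w1.png

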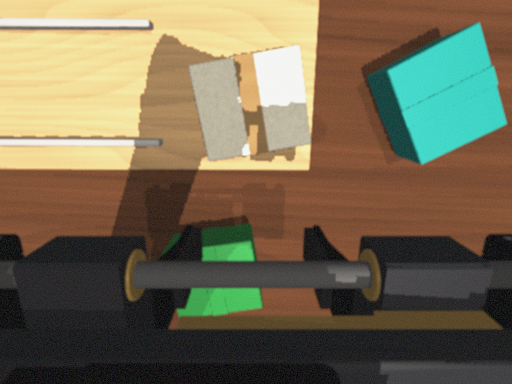

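The wrist view is nearly top-down. The box is at (250,103), the rails are at rows 24 and 142 ending near columns 150–160, and the board's open edge is at column 315. I'll measure the poses from this view.

```bash
cat > meas.py <<'E'
from h import *
def meas(c):
    P,ok,hsv=masks(c); S=hsv[...,1]; out={}
    for lab,m,z in(("box",ok&(P[...,2]>.062)&(P[...,2]<.08)&((hsv[...,0]<30)|(S<60)),.072),("rail",ok&(P[...,2]>.026)&(P[...,2]<.036)&(S<70),.03)):
        k,L,st,ce=cv2.connectedComponentsWithStats(m.astype(np.uint8))
        for i in range(1,k):
            if st[i,4]<150: continue
            v,u=np.where(L==i); w=ray(c,np.c_[u,v],z)*1000
            if not(440<w[:,0].mean()<690 and -260<w[:,1].mean()<230): continue
            r=cv2.minAreaRect(w.astype(np.float32))
            l=cv2.fitLine(w.astype(np.float32),cv2.DIST_HUBER,0,.01,.01).ravel()
            print(lab,st[i].tolist(),np.round(r[0],1),np.round(r[1],1),round(r[2],1),"z",np.median(P[L==i][:,2]).round(4),"line ang",round(np.degrees(np.arctan2(l[1],l[0]))%180,2),"pt",l[2:].round(1))
E
python3 - <<'E'
from meas import *
c=dict(np.load("w1.npz")); meas(c)
b=ray(c,[(314,170),(318,0),(30,169)],.012); print(b.round(4).tolist())
E
```

```text
box [188, 45, 123, 116, 10792] [ 547.7 -163.2] [ 97.5 110.1] 12.6 z 0.0715 line ang 130.81 pt [ 551.3 -163.9]
rail [0, 18, 150, 9, 1281] [624.3  30.2] [  7.6 160.2] 2.7 z 0.0286 line ang 92.71 pt [624.4  30.6]
rail [0, 138, 160, 8, 1082] [497.   39.5] [  8.2 189.9] 2.3 z 0.0287 line ang 92.75 pt [497.  38.]
[[0.473, -0.247], [0.663, -0.231], [0.4569, 0.1171]]
```

```bash
python3 -m jog '[{"dp":[0,0,5],"twist":0,"fingers":0.7},{"dp":[0,0,10],"twist":0,"fingers":0.7},{"dp":[0,0,15],"twist":0,"fingers":0.7},{"dp":[0,0,18.6],"twist":0,"fingers":0.7},{"dp":[0,0,18.6],"twist":0,"fingers":0.7}]' && python3 -m jog '[{"dp":[0.4,0,0],"twist":0,"fingers":0.7},{"dp":[0.8,0,0],"twist":0,"fingers":0.7},{"dp":[1.2,0,0],"twist":0,"fingers":0.7},{"dp":[1.6,0,0],"twist":0,"fingers":0.7},{"dp":[2.0,0,0],"twist":0,"fingers":0.7},{"dp":[2.4,0,0],"twist":0,"fingers":0.7},{"dp":[2.4,0,0],"twist":0,"fingers":0.7}]'
python3 - <<'E'
from cell import env
import cv2,numpy as np
from meas import *
for n in("wrist","side"):
    c=env.read_camera(n); cv2.imwrite(f"pics/{n}2.png",c["pixels"]); meas(c)
E
```

```text
time_s: 2.02
tool_pos: [0.4663, -0.1677, 0.0338]
tool_rot: [-179.8, 0.4, 2.6]
force: [0.9, 0.5, -0.5]
grip_width: 0.0609
grasp_force: 0.0
time_s: 2.9
tool_pos: [0.4944, -0.1655, 0.0364]
tool_rot: [-180.0, -0.1, 2.8]
force: [-1.3, 1.4, 0.6]
grip_width: 0.0612
grasp_force: 0.4
box [108, 4, 285, 257, 59807] [ 554.  -165.5] [101.1 108.8] 7.4 z 0.0716 line ang 126.36 pt [ 564. -167.]
box [313, 244, 37, 17, 261] [ 506.7 -202.8] [ 8.3 17.2] 2.8 z 0.0705 line ang 80.4 pt [ 505.7 -201.9]
rail [0, 209, 75, 14, 943] [501.4 -34.2] [ 8.4 45.9] 2.8 z 0.0287 line ang 93.0 pt [501.1 -34.2]
box [264, 133, 44, 32, 649] [ 545.8 -159.9] [118.6 125.3] 8.1 z 0.0735 line ang 114.85 pt [ 569.1 -153.5]
rail [218, 178, 29, 52, 171] [623.3  51.4] [  9.  191.3] 2.5 z 0.0305 line ang 92.6 pt [623.6  58. ]
rail [269, 188, 24, 56, 181] [496.3  45.1] [  8.1 193.9] 2.6 z 0.0311 line ang 92.47 pt [496.3  51.8]
```

View pics/side2.png

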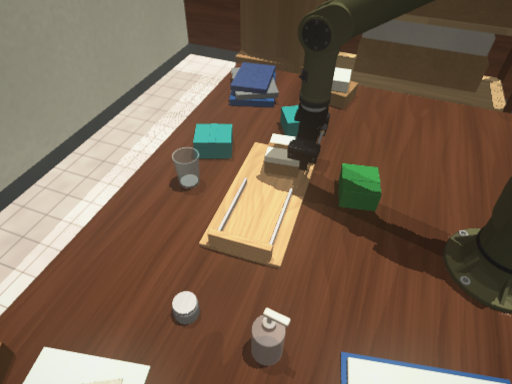

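The side view shows the hand beside the box at (300,150) with its bystanders untouched. The box has turned from 12.6° to about 7.5°, so I'll keep pushing.

```bash
python3 -m jog '[{"dp":[0.3,0,0],"twist":0,"fingers":0.7},{"dp":[0.6,0,0],"twist":0,"fingers":0.7},{"dp":[0.9,0,0],"twist":0,"fingers":0.7},{"dp":[1.1,0,0],"twist":0,"fingers":0.7},{"dp":[1.3,0,0],"twist":0,"fingers":0.7},{"dp":[1.4,0,0],"twist":0,"fingers":0.7},{"dp":[1.4,0,0],"twist":0,"fingers":0.7}]'
cat > look.py <<'E'
from cell import env
from meas import *
import sys
for n in sys.argv[2:]:
    c=env.read_camera(n); cv2.imwrite(f"pics/{n}{sys.argv[1]}.png",c["pixels"]); print(n); meas(c)
E
python3 look.py 3 wrist scene
```

```text
time_s: 3.88
tool_pos: [0.5078, -0.1653, 0.0365]
tool_rot: [180.0, -0.0, 2.7]
force: [-2.2, -0.0, 1.1]
grip_width: 0.061
grasp_force: 1.4
wrist
box [126, 24, 284, 237, 58337] [ 564.4 -168.8] [100.1 108.9] 2.7 z 0.0716 line ang 121.17 pt [ 573.7 -170.5]
rail [0, 0, 37, 15, 520] [626.5 -42.3] [ 6.2 18.9] 2.7 z 0.0285 line ang 95.44 pt [626.5 -42.3]
rail [0, 229, 77, 14, 577] [501.5 -33.6] [ 8.6 46.8] 1.8 z 0.0287 line ang 94.67 pt [502.8 -35. ]
scene
box [171, 210, 63, 51, 1702] [ 564.7 -170.4] [114.3 114.7] 2.9 z 0.0716 line ang 129.04 pt [ 572.2 -172.7]
rail [218, 165, 49, 42, 166] [500.4  51.7] [ 10.8 212.8] 2.3 z 0.0285 line ang 92.18 pt [499.7  46.4]
rail [256, 184, 47, 46, 189] [626.8  54.8] [  8.5 208.4] 2.9 z 0.0287 line ang 92.74 pt [627.2  46.8]
```

View pics/wrist3.png

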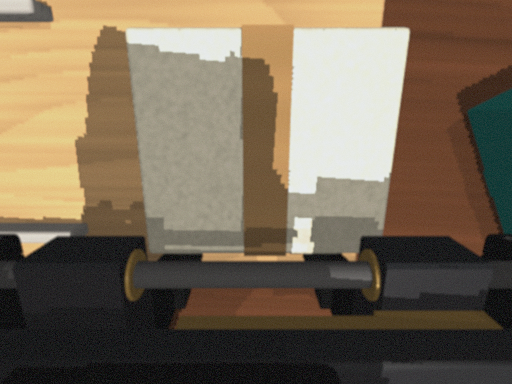

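```bash
python3 -m jog '[{"dp":[0.2,0,0],"twist":0,"fingers":0.7},{"dp":[0.35,0,0],"twist":0,"fingers":0.7},{"dp":[0.45,0,0],"twist":0,"fingers":0.7},{"dp":[0.45,0,0],"twist":0,"fingers":0.7},{"dp":[-0.5,0,0],"twist":0,"fingers":0.7},{"dp":[-2.5,0,0],"twist":0,"fingers":0.7},{"dp":[-4.5,0,0],"twist":0,"fingers":0.7}]' && python3 -m jog '[{"dp":[0,0,-5],"twist":0,"fingers":0.7},{"dp":[0,0,-10],"twist":0,"fingers":0.7},{"dp":[0,0,-15],"twist":0,"fingers":0.7},{"dp":[0,0,-18.6],"twist":0,"fingers":0.7},{"dp":[0,0,-18.6],"twist":0,"fingers":0.7},{"dp":[0,0,-18.6],"twist":0,"fingers":0.7}]'
python3 look.py 4 wrist; python3 -c "
from cell import env; print(env.get_obs()['qpos'])"
```

```text
time_s: 4.85
tool_pos: [0.4628, -0.1672, 0.037]
tool_rot: [180.0, -0.1, 2.8]
force: [0.6, -0.1, 0.2]
grip_width: 0.061
grasp_force: 0.0
time_s: 5.6
tool_pos: [0.4624, -0.167, 0.2221]
tool_rot: [180.0, 0.0, 2.8]
force: [-0.9, -0.2, -0.7]
grip_width: 0.0607
grasp_force: 0.0
wrist
box [201, 19, 117, 107, 11778] [ 570.6 -168.5] [ 97. 110.] 2.7 z 0.0715 line ang 63.2 pt [ 573.9 -167.4]
rail [0, 11, 151, 10, 1278] [623.9  29.5] [  8.5 160. ] 2.7 z 0.0287 line ang 92.69 pt [624.3  30.3]
rail [0, 133, 160, 7, 1085] [497.3  39.3] [  7.  189.1] 2.7 z 0.0287 line ang 92.72 pt [497.3  39.6]
[ 4.26237314e+01  1.10831097e-01 -2.57052573e+01  1.04250028e+02
  4.49568349e-02  7.57275378e+01 -7.03227439e+01]
```

The box now sits at (570.6,-168.5) mm at 2.7°. That's on the lane's centre line and parallel to it. Next I go behind it.

```bash
python3 -m jog '[{"dp":[1.5,1.3,0],"twist":-10,"fingers":0.7},{"dp":[3,2.6,0],"twist":-20,"fingers":0.7},{"dp":[4.5,4,0],"twist":-30,"fingers":0.7},{"dp":[6,5.4,0],"twist":-40,"fingers":0.7},{"dp":[7.5,6.7,0],"twist":-50,"fingers":0.7},{"dp":[9,8,0],"twist":-60,"fingers":0.7},{"dp":[10,9,0],"twist":-70,"fingers":0.7},{"dp":[10.8,9.7,0],"twist":-80,"fingers":0.7}]' && python3 -m jog '[{"dp":[0,0,0],"twist":-10,"fingers":0.7},{"dp":[0,0,0],"twist":-10,"fingers":0.7},{"dp":[0,0,0],"twist":-10,"fingers":0.7}]'
```

```text
time_s: 6.65
tool_pos: [0.5749, -0.259, 0.2203]
tool_rot: [-179.8, -0.1, 83.1]
force: [1.0, 0.1, 0.1]
grip_width: 0.0612
grasp_force: 0.0
time_s: 7.02
tool_pos: [0.5749, -0.2587, 0.2216]
tool_rot: [-179.9, -0.0, 92.6]
force: [-0.6, -0.3, 0.0]
grip_width: 0.0608
grasp_force: 0.0
```

```bash
python3 -m jog '[{"dp":[0,0,5],"twist":0,"fingers":0.7},{"dp":[0,0,10],"twist":0,"fingers":0.7},{"dp":[0,0,14.5],"twist":0,"fingers":0.7},{"dp":[0,0,17.5],"twist":0,"fingers":0.7},{"dp":[0,0,18.4],"twist":0,"fingers":0.7},{"dp":[0,0,18.4],"twist":0,"fingers":0.7}]' && python3 -m jog '[{"dp":[0.5,0,0],"twist":0,"fingers":0.7},{"dp":[1,0,0],"twist":0,"fingers":0.7},{"dp":[1.5,0,0],"twist":0,"fingers":0.7},{"dp":[2,0,0],"twist":0,"fingers":0.7},{"dp":[2.5,0,0],"twist":0,"fingers":0.7},{"dp":[3,0,0],"twist":0,"fingers":0.7},{"dp":[3.5,0,0],"twist":0,"fingers":0.7},{"dp":[4,0,0],"twist":0,"fingers":0.7}]' && python3 -m jog '[{"dp":[0.6,0,0],"twist":0,"fingers":0.7},{"dp":[1.2,0,0],"twist":0,"fingers":0.7},{"dp":[1.8,0,0],"twist":0,"fingers":0.7},{"dp":[2.4,0,0],"twist":0,"fingers":0.7},{"dp":[3,0,0],"twist":0,"fingers":0.7},{"dp":[3.6,0,0],"twist":0,"fingers":0.7},{"dp":[4,0,0],"twist":0,"fingers":0.7},{"dp":[4,0,0],"twist":0,"fingers":0.7}]'; python3 look.py 5 wrist side
```

```text
time_s: 7.78
tool_pos: [0.5754, -0.2589, 0.0388]
tool_rot: [-180.0, 0.0, 92.7]
force: [1.3, -0.5, 0.1]
grip_width: 0.061
grasp_force: 0.0
time_s: 8.78
tool_pos: [0.5734, -0.2194, 0.0387]
tool_rot: [180.0, 0.0, 92.7]
force: [-0.3, -3.5, -0.2]
grip_width: 0.061
grasp_force: 1.5
time_s: 9.78
tool_pos: [0.5715, -0.178, 0.0385]
tool_rot: [-180.0, -0.0, 92.8]
force: [-0.3, -1.1, 1.1]
grip_width: 0.0607
grasp_force: 0.7
wrist
box [130, 0, 250, 261, 56866] [ 567.9 -116.9] [ 97.6 109.9] 2.8 z 0.0716 line ang 127.83 pt [ 567.4 -108.6]
side
box [252, 139, 45, 38, 1062] [ 568.2 -114.7] [ 99.7 139.9] 2.1 z 0.0735 line ang 115.3 pt [ 568.4 -107.4]
rail [218, 178, 29, 52, 175] [623.5  51.4] [  8.7 191.3] 2.7 z 0.0304 line ang 92.6 pt [623.5  58.3]
rail [269, 188, 24, 56, 182] [496.5  45.1] [  7.7 193.9] 2.6 z 0.0308 line ang 92.56 pt [496.3  51.9]
```

View pics/wrist5.png

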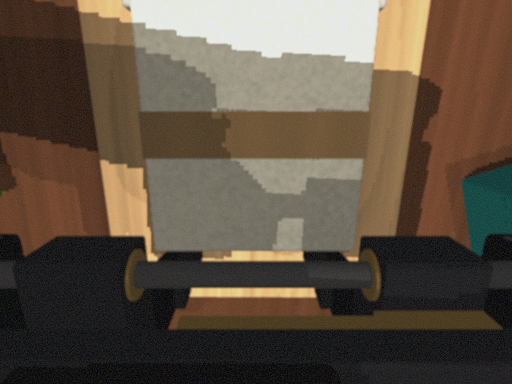

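The box is flush against the fingers at (568,-115) mm. Its rear edge is at row 250 and both rails are clear of it. I'll continue down the lane.

```bash
python3 -m jog '[{"dp":[0.7,0,0],"twist":0,"fingers":0.7},{"dp":[1.4,0,0],"twist":0,"fingers":0.7},{"dp":[2.1,0,0],"twist":0,"fingers":0.7},{"dp":[2.8,0,0],"twist":0,"fingers":0.7},{"dp":[3.5,0,0],"twist":0,"fingers":0.7},{"dp":[4.2,0,0],"twist":0,"fingers":0.7},{"dp":[4.9,0,0],"twist":0,"fingers":0.7},{"dp":[5.6,0,0],"twist":0,"fingers":0.7}]' && python3 -m jog '[{"dp":[0.7,0,0],"twist":0,"fingers":0.7},{"dp":[1.4,0,0],"twist":0,"fingers":0.7},{"dp":[2.1,0,0],"twist":0,"fingers":0.7},{"dp":[2.8,0,0],"twist":0,"fingers":0.7},{"dp":[3.5,0,0],"twist":0,"fingers":0.7},{"dp":[4.2,0,0],"twist":0,"fingers":0.7},{"dp":[4.5,0,0],"twist":0,"fingers":0.7},{"dp":[4.5,0,0],"twist":0,"fingers":0.7}]'; python3 look.py 6 wrist scene
```

```text
time_s: 10.88
tool_pos: [0.5685, -0.1224, 0.0384]
tool_rot: [-180.0, -0.0, 92.8]
force: [-0.1, -1.5, -2.0]
grip_width: 0.061
grasp_force: 0.9
time_s: 11.88
tool_pos: [0.5667, -0.0773, 0.0387]
tool_rot: [180.0, -0.0, 92.8]
force: [0.1, -0.3, -0.4]
grip_width: 0.0609
grasp_force: 0.0
wrist
box [130, 0, 250, 261, 56636] [563.  -16.2] [ 97.7 110. ] 2.8 z 0.0716 line ang 127.94 pt [562.6  -7.7]
rail [122, 0, 28, 195, 1223] [497.3  -2.2] [  4.  101.9] 2.8 z 0.0289 line ang 92.44 pt [496.9   3.8]
rail [359, 0, 28, 196, 1046] [627.3   3.8] [  3.5 102.5] 2.8 z 0.0288 line ang 92.86 pt [626.9  13.1]
scene
box [240, 178, 34, 22, 275] [565.4  28.1] [100.3  32.2] 2.9 z 0.0717 line ang 7.19 pt [564.6  30. ]
rail [256, 184, 47, 46, 183] [626.8  54.8] [  8.5 208.4] 2.9 z 0.0288 line ang 92.73 pt [627.3  49.1]
```

```bash
python3 -m jog '[{"dp":[0.7,0,0],"twist":0,"fingers":0.7},{"dp":[1.4,0,0],"twist":0,"fingers":0.7},{"dp":[2.1,0,0],"twist":0,"fingers":0.7},{"dp":[2.8,0,0],"twist":0,"fingers":0.7},{"dp":[3.5,0,0],"twist":0,"fingers":0.7},{"dp":[4.2,0,0],"twist":0,"fingers":0.7},{"dp":[4.9,0,0],"twist":0,"fingers":0.7},{"dp":[5.6,0,0],"twist":0,"fingers":0.7}]' && python3 -m jog '[{"dp":[0.7,0,0],"twist":0,"fingers":0.7},{"dp":[1.4,0,0],"twist":0,"fingers":0.7},{"dp":[2.1,0,0],"twist":0,"fingers":0.7},{"dp":[2.8,0,0],"twist":0,"fingers":0.7},{"dp":[3.5,0,0],"twist":0,"fingers":0.7},{"dp":[4.2,0,0],"twist":0,"fingers":0.7},{"dp":[4.8,0,0],"twist":0,"fingers":0.7},{"dp":[5.1,0,0],"twist":0,"fingers":0.7}]' && python3 -m jog '[{"dp":[0.2,0,0],"twist":0,"fingers":0.7},{"dp":[0.4,0,0],"twist":0,"fingers":0.7},{"dp":[0.6,0,0],"twist":0,"fingers":0.7},{"dp":[0.8,0,0],"twist":0,"fingers":0.7},{"dp":[0.8,0,0],"twist":0,"fingers":0.7},{"dp":[0.8,0,0],"twist":0,"fingers":0.7}]'; python3 look.py 7 wrist side
```

```text
time_s: 12.98
tool_pos: [0.564, -0.022, 0.0387]
tool_rot: [180.0, 0.0, 92.8]
force: [0.6, -4.1, 3.4]
grip_width: 0.0611
grasp_force: 2.2
time_s: 13.98
tool_pos: [0.5614, 0.0291, 0.0387]
tool_rot: [180.0, 0.0, 92.8]
force: [0.3, -5.9, 4.7]
grip_width: 0.0612
grasp_force: 2.9
time_s: 14.72
tool_pos: [0.5611, 0.0368, 0.0385]
tool_rot: [180.0, -0.0, 92.8]
force: [1.3, -4.6, 3.7]
grip_width: 0.0608
grasp_force: 2.2
wrist
box [129, 0, 251, 261, 56863] [557.4  97.9] [ 97.6 109.8] 2.7 z 0.0716 line ang 57.48 pt [557.  106.2]
rail [126, 19, 37, 242, 1324] [493.2  85.6] [  8.3 137.4] 4.8 z 0.0289 line ang 92.8 pt [493.   90.1]
rail [346, 20, 39, 241, 1490] [621.1  91.5] [  7.9 137. ] 2.3 z 0.0288 line ang 92.4 pt [622.8  99. ]
side
box [222, 188, 54, 50, 1653] [557.8  99. ] [100.4 136.5] 2.1 z 0.0735 line ang 116.08 pt [557.3 107.4]
```

View pics/side7.png

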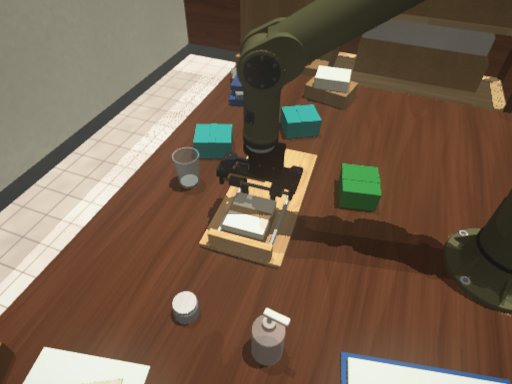

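The side view shows the box at (248,222), just short of the end board and centred between the rails. I'll creep forward until it makes contact.

```bash
python3 -m jog '[{"dp":[0.15,0,0],"twist":0,"fingers":0.7},{"dp":[0.3,0,0],"twist":0,"fingers":0.7},{"dp":[0.4,0,0],"twist":0,"fingers":0.7},{"dp":[0.5,0,0],"twist":0,"fingers":0.7},{"dp":[0.5,0,0],"twist":0,"fingers":0.7}]' && python3 -m jog '[{"dp":[0.1,0,0],"twist":0,"fingers":0.7},{"dp":[0.2,0,0],"twist":0,"fingers":0.7},{"dp":[0.2,0,0],"twist":0,"fingers":0.7}]' && python3 -m jog '[{"dp":[0.1,0,0],"twist":0,"fingers":0.7},{"dp":[0.1,0,0],"twist":0,"fingers":0.7},{"dp":[0.1,0,0],"twist":0,"fingers":0.7}]'
```

```text
time_s: 15.45
tool_pos: [0.5607, 0.0417, 0.0385]
tool_rot: [-180.0, 0.0, 92.8]
force: [0.3, -4.8, 4.1]
grip_width: 0.0608
grasp_force: 2.4
time_s: 15.82
tool_pos: [0.5606, 0.0425, 0.0385]
tool_rot: [-180.0, 0.1, 92.7]
force: [0.4, -5.6, 4.5]
grip_width: 0.061
grasp_force: 3.3
time_s: 16.2
tool_pos: [0.5606, 0.0426, 0.0385]
tool_rot: [-180.0, 0.1, 92.7]
force: [-0.1, -8.0, 4.8]
grip_width: 0.0608
grasp_force: 4.2
```

```bash
python3 -m jog '[{"dp":[0.1,0,0],"twist":0,"fingers":0.7},{"dp":[0.2,0,0],"twist":0,"fingers":0.7},{"dp":[0.2,0,0],"twist":0,"fingers":0.7}]'; python3 look.py 8 wrist
```

```text
time_s: 16.58
tool_pos: [0.5604, 0.0426, 0.0385]
tool_rot: [-179.9, 0.3, 92.6]
force: [-1.2, -10.8, 6.3]
grip_width: 0.061
grasp_force: 5.8
wrist
box [129, 0, 252, 261, 57042] [556.9 103.8] [ 97.6 109.6] 2.6 z 0.0716 line ang 127.48 pt [556.5 112.2]
rail [127, 31, 37, 230, 1098] [493.   88.7] [  8.3 131.8] 5.1 z 0.0289 line ang 92.8 pt [492.7  92.5]
rail [346, 31, 39, 230, 1488] [622.4  94.5] [  7.6 131.7] 0.7 z 0.0288 line ang 92.21 pt [622.5 100.9]
```

View pics/wrist8.png

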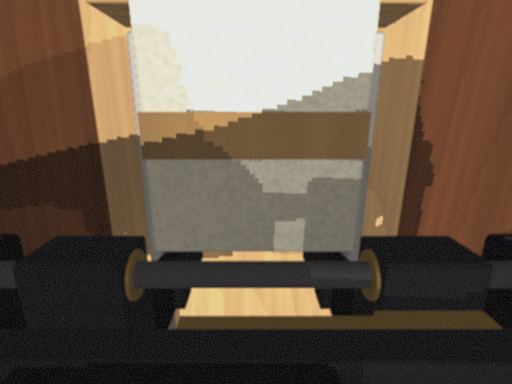

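The picture shows the box against the end board (row about 25), evenly spaced between the rails, and the arm has stalled with rising force. I'll back off, rise and check.

```bash
python3 -m jog '[{"dp":[-0.3,0,0],"twist":0,"fingers":0.7},{"dp":[-0.8,0,0],"twist":0,"fingers":0.7},{"dp":[-2,0,0],"twist":0,"fingers":0.7},{"dp":[-4,0,0],"twist":0,"fingers":0.7},{"dp":[-4,0,-4],"twist":0,"fingers":0.7},{"dp":[-4,0,-9],"twist":0,"fingers":0.7},{"dp":[-4,0,-14],"twist":0,"fingers":0.7},{"dp":[-4,0,-18],"twist":0,"fingers":0.7}]' && python3 -m jog '[{"dp":[0,0,0],"twist":0,"fingers":0.7},{"dp":[0,0,0],"twist":0,"fingers":0.7},{"dp":[0,0,0],"twist":0,"fingers":0.7},{"dp":[0,0,0],"twist":0,"fingers":0.7}]';  python3 look.py 9 wrist
```

```text
time_s: 17.62
tool_pos: [0.5626, 0.0073, 0.2204]
tool_rot: [179.9, -0.0, 92.8]
force: [0.0, 0.3, -0.4]
grip_width: 0.0608
grasp_force: 0.0
time_s: 18.12
tool_pos: [0.5618, 0.0068, 0.2173]
tool_rot: [-179.9, -0.0, 92.8]
force: [0.6, -0.5, -0.3]
grip_width: 0.0613
grasp_force: 0.0
wrist
box [203, 19, 104, 121, 11930] [556.7 108.5] [ 97.6 109.6] 2.8 z 0.0715 line ang 62.65 pt [556.6 111.5]
rail [192, 36, 15, 183, 1259] [496.6  51.7] [  8.2 207.1] 2.5 z 0.0286 line ang 92.54 pt [496.1  60.1]
rail [301, 37, 17, 183, 1253] [623.1  56.7] [  8.2 207.3] 2.5 z 0.0286 line ang 92.52 pt [622.7  65.3]
```

View pics/wrist9.png

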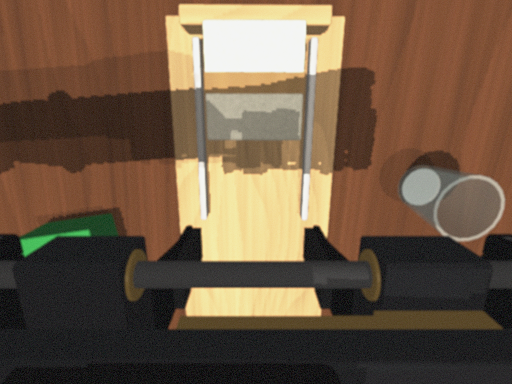

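The box rests square against the end board (lid at columns 203–307, rows 20–140), with a gap to both rails (columns 200 and 309). The hand is well clear.

```bash
python3 -c "
from cell import env; print(env.sign_off())"
```

```text
the job is handed in; nothing more can be done
None
```

The box was nudged square and in line, then pushed down the lane until it rests squarely against the end board with space to both rails; the hand is clear, and I handed the job in at about 18 s.

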